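# Build up two cutter stacks on their spindles

## Task

Build up the two sets of tooling on the upright spindles: on the spindle with the white square foot put the blue collar first, then the red square cutter head, then the small black clamp ring on top; on the spindle with the dark round foot put the yellow collar first, then the silver round cutter head. Every piece must end threaded over its spindle, lying flat on the one below, and let go. Leave the spare green collar and the wooden handle blank where they lie.

Things in the scene. Friction and masses are not known exactly. Their poses are not given: they have to be found in the camera images.
- collar_blue_mid (a point): Blue spacer collar: a plain metal ring, 52 mm outside diameter, 18 mm high, bore 30 mm right through, origin at its centre (half-way up, on the bore's axis), z up along the bore; lies flat on the bench at the start, loose, 140 g (up to 30 % more or less)
- collar_yellow_mid (a point): Yellow spacer collar: same shape as the blue one, 52 mm outside diameter, 18 mm high, bore 30 mm right through, origin at its centre (half-way up, on the bore's axis), z up along the bore; lies flat on the bench at the start, loose, 140 g (up to 30 % more or less)
- head_red_mid (a point): Red square cutter head: a block 52 x 52 mm seen from above and 22 mm high, with four thin steel knives let into its top edges; x and y are square to its flat sides; take it across two opposite flats; bore 30 mm right through, origin at its centre (half-way up, on the bore's axis), z up along the bore; lies flat on the bench at the start, loose, 240 g (up to 30 % more or less)
- head_silver_mid (a point): Silver round cutter head: a bare aluminium ring, 58 mm outside diameter, 22 mm high, with three dark knives in its top; bore 30 mm right through, origin at its centre (half-way up, on the bore's axis), z up along the bore; lies flat on the bench at the start, loose, 200 g (up to 30 % more or less)
- clamp_black_mid (a point): Small black clamp ring: 44 mm outside diameter, 18 mm high, two tiny steel dots on top; bore 30 mm right through, origin at its centre (half-way up, on the bore's axis), z up along the bore; lies flat on the bench at the start, loose, 80 g (up to 30 % more or less)
- spindle_square_seat (a point): Spindle with a white square foot, 76 x 76 x 14 mm, x and y along the foot's sides. A polished steel post, 22 mm in diameter, rises 52 mm from the middle of the foot (its top 7 mm taper to 10 mm across); tooling of 30 mm bore drops over it with 4 mm to spare all round. Fixed to the bench, upright. This point is on the post's axis at the top face of the foot, 14 mm above the bench, where the lowest piece rests; z up.
- spindle_round_seat (a point): Spindle with a dark steel round foot, 82 mm in diameter, 14 mm high. A polished steel post, 22 mm in diameter, rises 52 mm from the middle of the foot (its top 7 mm taper to 10 mm across); tooling of 30 mm bore drops over it with 4 mm to spare all round. Fixed to the bench, upright. This point is on the post's axis at the top face of the foot, 14 mm above the bench, where the lowest piece rests; z up.
- collar_green_mid (a point): Spare green collar, not needed, to be left alone: same shape as the blue one, 52 mm outside diameter, 18 mm high, bore 30 mm right through, origin at its centre (half-way up, on the bore's axis), z up along the bore; lies flat on the bench at the start, loose, 140 g (up to 30 % more or less)
- blank_mid (a point): Wooden knife-handle blank, to be left alone: a dark wood bar 96 x 24 x 16 mm with two brass pins, long side along its x, origin at its centre; loose, 60 g
- dish: Round steel dish with brass nuts, 80 mm in diameter, 16 mm high, fixed to the bench, only in the way; origin at the centre of its underside

How it is judged:
By the outcome, as a careful person would: the job done as asked, in the order asked, and still so for the second after the job is handed in, with the robot touching nothing.
It also fails if it takes over 125 s, if anything falls off the work surface, if the arm or the gripper's body presses on something with over 40 N, if the wrist force passes 120 N, or if a joint passes its speed limit or range.

## Robot

A 7-joint arm with a two-finger parallel gripper is mounted at the origin on the work surface. World frame = base frame: x ahead of the robot, y to its left, z up, the work surface at z = 0. Lengths are in m, angles in rad, forces in N, time in s.
With the tool pointing down it reaches from about 0.425 to 0.8 m from the base axis. Payload 8.3 kg.
Tool frame: the origin (TCP) lies on the centre line of the jaws, within the pads' length; the fingertips stand 11 mm ahead of it and the grasp point (between the pads) lies 8 mm behind it (bot.tip_reach is the distance from the TCP to the fingertips, in m); z points along the fingers, y is the line along which they close (so a half turn about z gives the same grasp; the last joint's range is limited). The gripper opens to 85 mm and grips with 20 to 120 N. Pads are 22 mm wide; open, the fingers measure 114 mm over their backs; the gripper's body (76 mm by 85 mm) begins 54 mm behind the grasp point. The pads swing forward as they close: fully open they stand 13 mm farther back than shut.
Start: joints at [-1.296, 0.383, 0.016, 1.37, -0.006, 1.388, -0.046], TCP at [0.207, 0.59, 0.242] pointing down, gripper open.
Joint ranges: [-2.95, 2.95], [-0.25, 2.06], [-1.52, 1.56], [0.18, 2.33], [-1.44, 4.58], [0.02, 2.06], [-3.01, 3.01]. Speed limits (rad/s): [2.39, 2.39, 3.01, 3.01, 3.14, 3.14, 3.14].

## Interface

Orientations are given as a unit quaternion [w, x, y, z].
In Python, from rig import bot gives the robot as it stands. The module is installed in compiled form; this text tells all that it offers.
- The arm moves only by the tool jog_arm, never from a script. Its argument "increments" is a list of rows, each an object of numbers: "x", "y", "z": the shift along the world's x, y, z in cm; "spin": the turn about the world's z in degrees; "claw": the opening, from -1 (shut) to 1 (fully open), so that 0 is half open. A call has 1 to 20 rows; each row is the pose to reach, as a shift and turn from the pose commanded when the call began; what a row does not reach only later rows make up. A row lasts 1/12 s, in which the tool goes at most 41.7 mm and 7.16 degrees, less where a joint would pass 70% of its speed; a pose out of reach is approached as far as the arm can. A call with a gripper value outside its range is refused whole. The fingers move at their own pace and stop on an object; "newtons" is the grip in N (left out, the last holds). Time passes only in rows, so rows that repeat a pose let the fingers close. It gives the time, the measured TCP pose, the force, the opening and the grip force at its end, in the units of the state.
- bot.get_state(): the state, without advancing time (a new reading comes with each control period).
- bot.grab_frame(name): name is "scene" or "top"; returns a dict with "image" (480x640x3 uint8, red, green, blue), "camera_matrix" (3x3 intrinsics, pixels), "R" (3x3) and "t" (3): a world point X has camera coordinates R X + t. Camera axes: x right, y down, z forward; pixel columns grow to the right and rows downward; lengths in m; the calibration is good to about 2 mm. A picture is of the moment at which its call begins. There is no depth.
- bot.hand_in(): hands the job in; it is judged then, once.
The state is a dict: "clock": time; "joint_positions": joint angles; "dq": joint speeds; "tau": joint torques, N m; "tcp_pos": TCP position; "ee_rot": TCP orientation; "ft_force": force on the tool from outside, world axes, zero at the start; "wrist_torque": the same for the moment, N m; "finger_gap": opening from 0.0 (shut) to 1.0 (fully open); "grip_force": force on a finger pad.
Only numpy, scipy, OpenCV 4.12 (cv2) and the standard library are available. Lean on these libraries where they do the work, as an engineer would, in place of code of your own. Each camera call takes 0.05 s, during which the arm holds its last target. There are 200 camera calls.

## Working session

There is one attempt and no reset: what is moved stays moved. The work goes in short steps, Python scripts to look and compute and a tool call to move; the robot and the scene stay as the last step left them, time stands still between calls to the robot, and variables do not carry over. Pictures are saved under pics/ and viewed, at most 14 in all, crops included, and the job is handed in when it is done.

Besides the shell and the picture viewer there is one more tool, called after "Emit:" by a JSON object that holds its "method" and its "body". jog_arm: Moves the arm, as the interface text tells. Its arguments: {"type":"object","properties":{"increments":{"type":"array","items":{"type":"object","properties":{"x":{"type":"number"},"y":{"type":"number"},"z":{"type":"number"},"spin":{"type":"number"},"claw":{"type":"number"}}}},"newtons":{"type":"number"}},"required":["increments"]}

```bash
mkdir -p pics; python3 - <<'E'
from rig import bot
import cv2,numpy as np,pickle
s=bot.get_state();print(s['clock'],s['tcp_pos'],s['ee_rot'],bot.tip_reach)
for n in('scene','top'):
    f=bot.grab_frame(n);pickle.dump(f,open(f'{n}.pkl','wb'));cv2.imwrite(f'pics/{n}0.png',f['image'][:,:,::-1]);print(n,(-f['R'].T@f['t']).round(3),f['camera_matrix'].round(0).tolist())
E
```

```text
0.0 [0.20696064 0.58920684 0.24126718] [-1.27529554e-04  1.68060276e-01  9.85776217e-01 -9.88413039e-04] 0.011
scene [1.401e+00 1.000e-03 5.990e-01] [[535.0, 0.0, 310.0], [0.0, 535.0, 243.0], [0.0, 0.0, 1.0]]
top [ 0.389 -0.012  0.906] [[503.0, 0.0, 314.0], [0.0, 503.0, 238.0], [0.0, 0.0, 1.0]]
```

View pics/top0.png

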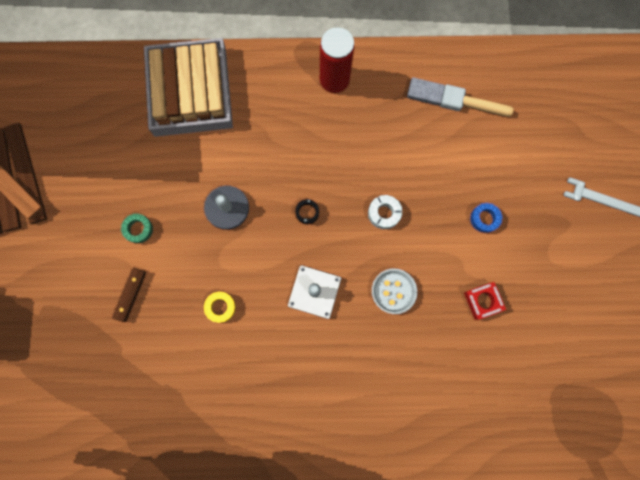

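View pics/scene0.png

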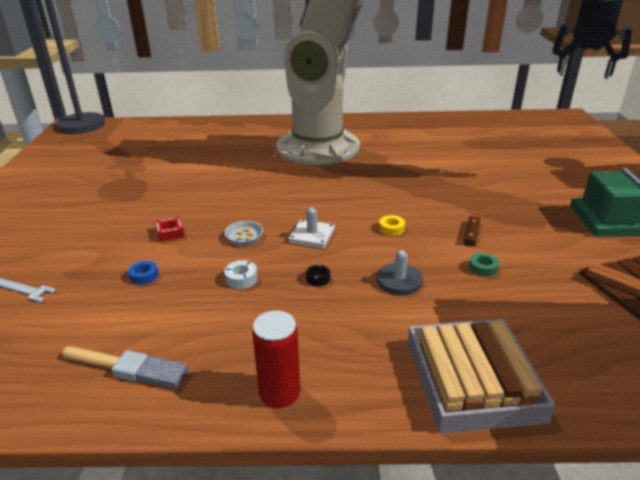

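Top view: blue (487,217), red (486,301), silver (385,211), black (307,211), yellow (219,307), white foot (315,292), dark foot (227,208), green (137,228), blank (129,294). The scene view agrees. Next I'll measure these from both views.

```bash
cat >h.py <<'E'
import cv2,numpy as np,pickle
def ray(f,u,v,z):
    d=f['R'].T@np.linalg.inv(f['camera_matrix'])@np.array([u,v,1.]);c=-f['R'].T@f['t']
    return (c+d*(z-c[2])/d[2])[:2]
def pix(f,X):
    p=f['camera_matrix']@(f['R']@np.array(X)+f['t']);return p[:2]/p[2]
def hsv(f): return cv2.cvtColor(f['image'],cv2.COLOR_RGB2HSV)
RNG=dict(blue=((100,120,60),(125,255,255)),yellow=((22,150,120),(35,255,255)),green=((65,80,40),(95,255,255)),
 red=((170,160,90),(180,255,255)),white=((0,0,150),(180,70,255)),black=((0,0,0),(180,255,50)),dark=((90,15,30),(140,110,110)))
def blob(f,name,c,r=32):
    """hull of the colour mask within r px of c -> hull"""
    lo,hi=RNG[name];m=cv2.inRange(hsv(f),lo,hi)
    if name=='red': m|=cv2.inRange(hsv(f),(0,200,90),(3,255,255))
    k=np.zeros_like(m);cv2.circle(k,tuple(int(a) for a in c),r,255,-1);m&=k
    n,l,st,_=cv2.connectedComponentsWithStats(m)
    keep=np.isin(l,[i for i in range(1,n) if st[i,4]>=12])
    return cv2.convexHull(np.argwhere(keep)[:,::-1].astype(np.int32))
def centre(f,h,z):
    # world hull, its min-area rectangle and enclosing circle
    w=np.array([ray(f,*p[0],z) for p in h.astype(float)],np.float32)
    M=cv2.moments(w*1000);a=np.array([M['m10'],M['m01']])/M['m00']/1000
    r=cv2.minAreaRect(w*1000);return a,np.array(r[1]),r[2],np.array(r[0])/1000
E
python3 - <<'E'
from h import *
T=pickle.load(open('top.pkl','rb'));S=pickle.load(open('scene.pkl','rb'))
L=[('blue','blue',(487,217),.009,30),('yellow','yellow',(219,307),.009,30),('green','green',(137,228),.009,30),('red','red',(486,301),.011,32),('silver','white',(385,211),.011,28),('black','black',(307,211),.009,22),('sqfoot','white',(315,292),.014,36),('rdfoot','dark',(227,208),.010,34)]
o=T['image'][:,:,::-1].copy()
for n,c,p,z,r in L:
    h=blob(T,c,p,r);a,wh,ang,rc=centre(T,h,z);cv2.polylines(o,[h],1,(255,0,255),1)
    q=pix(S,(*a,z));print(n,'moment',(a*1000).round(1),'rect',(rc*1000).round(1),wh.round(1),round(ang,1),end=' ')
    try:
        h2=blob(S,c,q,34);b=centre(S,h2,z);print('scene',(b[0]*1000).round(1),(b[3]*1000).round(1),b[1].round(0))
    except Exception as e: print(e)
cv2.imwrite('pics/seg.png',cv2.resize(o[170:335,90:530],None,fx=1.8,fy=1.8,interpolation=cv2.INTER_CUBIC))
E
```

```text
blue moment [ 598.6 -332.8] rect [ 598.6 -332.6] [55.7 50.9] 89.2 scene [ 595.9 -330.2] [ 596.2 -329.7] [72. 51.]
yellow moment [443.2 153.4] rect [442.9 153.4] [53.  53.1] 0.9 scene [439.2 154.4] [439.6 155.2] [51. 77.]
green moment [587.9 306.9] rect [587.9 306.8] [52.6 49.2] 46.7 scene [585.7 307.9] [585.7 308.1] [48. 70.]
red moment [ 445.3 -311.6] rect [ 445.3 -313.2] [50.8 49.1] 17.6 scene [ 450.5 -312.6] [ 448.3 -313. ] [75. 49.]
silver moment [ 613.5 -147.1] rect [ 614.  -146.7] [60.6 58.8] 88.0 scene [ 598.4 -144.6] [ 596.4 -142.7] [70. 61.]
black moment [614.5  -4.5] rect [614.5  -4.4] [40.4 39.7] 89.2 scene [614.   -3.4] [614.2  -3.8] [41. 58.]
sqfoot moment [467.3 -15.4] rect [467.4 -15.4] [77.8 77.6] 72.2 scene [454.9 -11.1] [446.   -4.4] [ 82. 134.]
rdfoot moment [624.8 143.6] rect [625.1 143.3] [76.7 74. ] 44.6 scene [620.9 145.7] [619.7 151. ] [ 79. 106.]
```

View pics/seg.png

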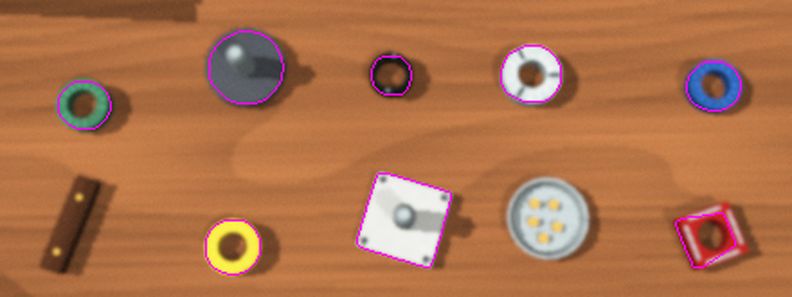

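The masks fit, except that red's hull cuts one corner, so I'll re-measure it later with its knives included. Now moving towards blue.

Emit:
{"method": "jog_arm", "body": {"increments": [{"x":34.3,"y":-33.9,"spin":-51,"claw":0.5},{"x":34.3,"y":-33.9,"spin":-51,"claw":0.5},{"x":34.3,"y":-33.9,"spin":-51,"claw":0.5},{"x":34.3,"y":-33.9,"spin":-51,"claw":0.5},{"x":34.3,"y":-33.9,"spin":-51,"claw":0.5},{"x":34.3,"y":-33.9,"spin":-51,"claw":0.5},{"x":34.3,"y":-33.9,"spin":-51,"claw":0.5},{"x":34.3,"y":-33.9,"spin":-51,"claw":0.5},{"x":34.3,"y":-33.9,"spin":-51,"claw":0.5},{"x":34.3,"y":-33.9,"spin":-51,"claw":0.5},{"x":34.3,"y":-33.9,"spin":-51,"claw":0.5},{"x":34.3,"y":-33.9,"spin":-51,"claw":0.5},{"x":39.2,"y":-92.2,"spin":-51,"claw":0.5},{"x":39.2,"y":-92.2,"spin":-51,"claw":0.5},{"x":39.2,"y":-92.2,"spin":-51,"claw":0.5},{"x":39.2,"y":-92.2,"spin":-51,"claw":0.5},{"x":39.2,"y":-92.2,"spin":-51,"claw":0.5},{"x":39.2,"y":-92.2,"spin":-51,"claw":0.5},{"x":39.2,"y":-92.2,"spin":-51,"claw":0.5},{"x":39.2,"y":-92.2,"spin":-51,"claw":0.5}], "newtons": 40}}

```text
schema error: expected keys x, y, z, spin, claw
```

Emit:
{"method": "jog_arm", "body": {"increments": [{"x":34.3,"y":-33.9,"z":0,"spin":-51,"claw":0.5},{"x":34.3,"y":-33.9,"z":0,"spin":-51,"claw":0.5},{"x":34.3,"y":-33.9,"z":0,"spin":-51,"claw":0.5},{"x":34.3,"y":-33.9,"z":0,"spin":-51,"claw":0.5},{"x":34.3,"y":-33.9,"z":0,"spin":-51,"claw":0.5},{"x":34.3,"y":-33.9,"z":0,"spin":-51,"claw":0.5},{"x":34.3,"y":-33.9,"z":0,"spin":-51,"claw":0.5},{"x":34.3,"y":-33.9,"z":0,"spin":-51,"claw":0.5},{"x":34.3,"y":-33.9,"z":0,"spin":-51,"claw":0.5},{"x":34.3,"y":-33.9,"z":0,"spin":-51,"claw":0.5},{"x":34.3,"y":-33.9,"z":0,"spin":-51,"claw":0.5},{"x":34.3,"y":-33.9,"z":0,"spin":-51,"claw":0.5},{"x":39.2,"y":-92.2,"z":0,"spin":-51,"claw":0.5},{"x":39.2,"y":-92.2,"z":0,"spin":-51,"claw":0.5},{"x":39.2,"y":-92.2,"z":0,"spin":-51,"claw":0.5},{"x":39.2,"y":-92.2,"z":0,"spin":-51,"claw":0.5},{"x":39.2,"y":-92.2,"z":0,"spin":-51,"claw":0.5},{"x":39.2,"y":-92.2,"z":0,"spin":-51,"claw":0.5},{"x":39.2,"y":-92.2,"z":0,"spin":-51,"claw":0.5},{"x":39.2,"y":-92.2,"z":0,"spin":-51,"claw":0.5}], "newtons": 40}}

```text
clock: 1.77
tcp_pos: [0.5775, -0.0833, 0.2421]
ee_rot: [-0.0, 0.576, 0.817, -0.0]
ft_force: [0.6, -0.4, -0.3]
finger_gap: 0.752
grip_force: 0.0
```

Emit:
{"method": "jog_arm", "body": {"increments": [{"x":2,"y":-24,"z":-14,"spin":0,"claw":0.5},{"x":2,"y":-24,"z":-14,"spin":0,"claw":0.5},{"x":2,"y":-24,"z":-14,"spin":0,"claw":0.5},{"x":2,"y":-24,"z":-14,"spin":0,"claw":0.5},{"x":2,"y":-24,"z":-14,"spin":0,"claw":0.5},{"x":2,"y":-24,"z":-14,"spin":0,"claw":0.5},{"x":2,"y":-24,"z":-14,"spin":0,"claw":0.5},{"x":2,"y":-24,"z":-14,"spin":0,"claw":0.5},{"x":2,"y":-24,"z":-14,"spin":0,"claw":0.5},{"x":2,"y":-24,"z":-14,"spin":0,"claw":0.5},{"x":2,"y":-24,"z":-14,"spin":0,"claw":0.5},{"x":2,"y":-24,"z":-14,"spin":0,"claw":0.5}]}}

```text
clock: 2.77
tcp_pos: [0.5991, -0.3198, 0.1032]
ee_rot: [0.001, 0.575, 0.818, 0.001]
ft_force: [0.5, -0.6, -0.7]
finger_gap: 0.747
grip_force: 0.0
```

```bash
python3 - <<'E'
from h import *
from rig import bot
print(bot.get_state()['tcp_pos'])
f=bot.grab_frame('scene');pickle.dump(f,open('s1.pkl','wb'))
p=bot.get_state()['tcp_pos'];u,v=pix(f,p);print(p,u,v,pix(f,p-[0,0,.011]))
im=f['image'][:,:,::-1]
u,v=int(u),int(v);u0=max(0,u-80);v0=v-80
cv2.imwrite('pics/s1.png',cv2.resize(im[v0:v0+140,u0:u0+160],None,fx=4,fy=4,interpolation=cv2.INTER_CUBIC));print(u0,v0)
# red refined: red or its knives
T=pickle.load(open('top.pkl','rb'));H=hsv(T)
m=cv2.inRange(H,(170,130,60),(180,255,255))|cv2.inRange(H,(0,195,100),(4,255,255))|cv2.inRange(H,(0,0,150),(180,90,255))
k=m*0;cv2.circle(k,(486,301),27,255,-1);h=cv2.convexHull(np.argwhere(m&k)[:,::-1].astype(np.int32));print(h.reshape(-1,2).tolist());print(centre(T,h,.015))
E
```

```text
[ 0.59912191 -0.31981068  0.1031936 ]
[ 0.59899521 -0.31996255  0.10318574] 137.76749010328012 230.10668757523374 [138.99816253 235.33542084]
57 150
[[504, 309], [503, 310], [480, 318], [475, 318], [474, 317], [466, 297], [465, 294], [465, 293], [466, 292], [468, 291], [492, 283], [494, 283], [504, 306]]
(array([ 0.44636078, -0.31578232]), array([50.5917244 , 57.57035065]), 17.737403869628906, array([ 0.44644211, -0.31590161]))
```

View pics/s1.png

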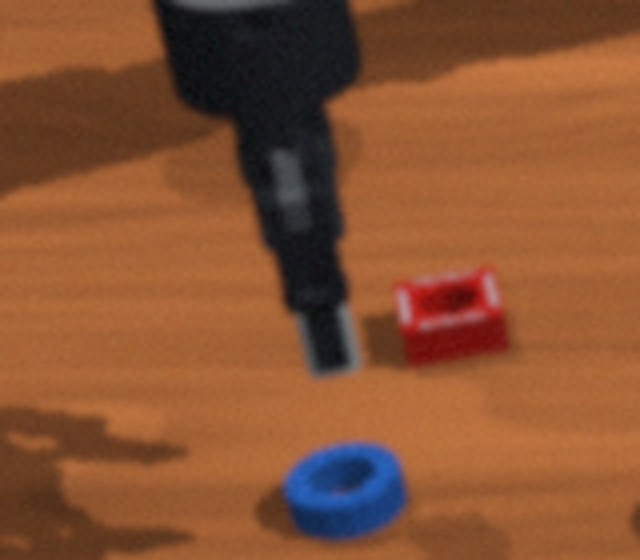

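The near fingertip is at about (140,244), roughly 11 mm below the TCP at this opening. Blue is at about (143,272) and red at about (170,229). Next: descend and grip blue.

Emit:
{"method": "jog_arm", "body": {"increments": [{"x":-0.15,"y":-1.2,"z":-4,"spin":0,"claw":0.5},{"x":-0.15,"y":-1.2,"z":-7,"spin":0,"claw":0.5},{"x":-0.15,"y":-1.2,"z":-8.6,"spin":0,"claw":0.5},{"x":-0.15,"y":-1.2,"z":-8.6,"spin":0,"claw":0.5},{"x":-0.15,"y":-1.2,"z":-8.6,"spin":0,"claw":0.5},{"x":-0.15,"y":-1.2,"z":-8.6,"spin":0,"claw":-0.1},{"x":-0.15,"y":-1.2,"z":-8.6,"spin":0,"claw":-0.1},{"x":-0.15,"y":-1.2,"z":-8.6,"spin":0,"claw":-0.1},{"x":-0.15,"y":-1.2,"z":-8.6,"spin":0,"claw":-0.1},{"x":-0.15,"y":-1.2,"z":-8.6,"spin":0,"claw":-0.1},{"x":-0.15,"y":-1.2,"z":-8.6,"spin":0,"claw":-0.1}], "newtons": 40}}

```text
clock: 3.73
tcp_pos: [0.5981, -0.334, 0.019]
ee_rot: [0.002, 0.576, 0.818, 0.001]
ft_force: [-0.8, 1.3, 7.3]
finger_gap: 0.591
grip_force: 42.3
```

```bash
python3 - <<'E'
from h import *
T=pickle.load(open('top.pkl','rb'));S=pickle.load(open('s1.pkl','rb'))
print('red bore guess from scene',ray(S,170.75,224.5,.022))
o=cv2.hconcat([cv2.resize(T['image'][270:330,455:515,::-1],None,fx=6,fy=6,interpolation=cv2.INTER_CUBIC),cv2.resize(S['image'][205:265,140:200,::-1],None,fx=6,fy=6,interpolation=cv2.INTER_CUBIC)])
cv2.imwrite('pics/red.png',o)
E
```

```text
red bore guess from scene [ 0.44730611 -0.30876164]
```

View pics/red.png

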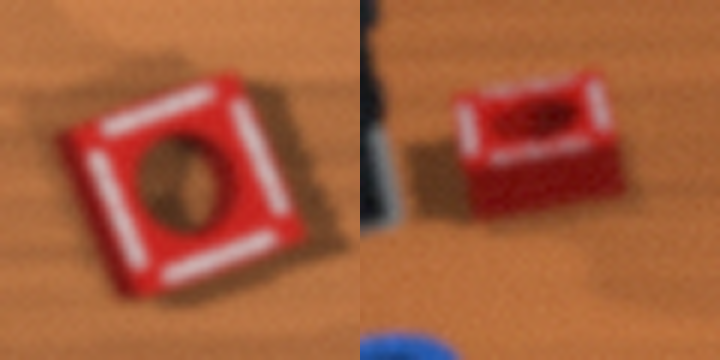

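Emit:
{"method": "jog_arm", "body": {"increments": [{"x":0,"y":0,"z":4,"spin":0,"claw":-0.1},{"x":0,"y":0,"z":8,"spin":0,"claw":-0.1},{"x":0,"y":0,"z":11,"spin":0,"claw":-0.1},{"x":-13.0,"y":31.9,"z":11,"spin":0,"claw":-0.1},{"x":-13.0,"y":31.9,"z":11,"spin":0,"claw":-0.1},{"x":-13.0,"y":31.9,"z":11,"spin":0,"claw":-0.1},{"x":-13.0,"y":31.9,"z":11,"spin":0,"claw":-0.1},{"x":-13.0,"y":31.9,"z":11,"spin":0,"claw":-0.1},{"x":-13.0,"y":31.9,"z":11,"spin":0,"claw":-0.1},{"x":-13.0,"y":31.9,"z":11,"spin":0,"claw":-0.1},{"x":-13.0,"y":31.9,"z":11,"spin":0,"claw":-0.1},{"x":-13.0,"y":31.9,"z":11,"spin":0,"claw":-0.1},{"x":-13.0,"y":31.9,"z":11,"spin":0,"claw":-0.1},{"x":-13.0,"y":31.9,"z":11,"spin":0,"claw":-0.1},{"x":-13.0,"y":31.9,"z":11,"spin":0,"claw":-0.1}], "newtons": 40}}

```text
clock: 4.98
tcp_pos: [0.4671, -0.0156, 0.127]
ee_rot: [0.001, 0.577, 0.817, 0.0]
ft_force: [0.8, -0.7, -0.7]
finger_gap: 0.587
grip_force: 42.3
```

```bash
python3 - <<'E'
from h import *
from rig import bot
s=bot.get_state();print(s['tcp_pos'],s['ft_force'],s['finger_gap'])
f=bot.grab_frame('scene');t=bot.grab_frame('top');pickle.dump((f,t),open('p2.pkl','wb'))
T=pickle.load(open('top.pkl','rb'));S=pickle.load(open('scene.pkl','rb'))
print('red top',ray(T,486.7,301,.022),'scene',ray(S,169.5,224.3,.022))
h=blob(f,'blue',pix(f,s['tcp_pos']),40);z=s['tcp_pos'][2]-.019+.009
print('blue in scene',centre(f,h,z))
for n,X in(('sq',(.4674,-.0154)),('rd',(.625,.1434))):
  print(n,'tip pix scene',pix(S,(*X,.066)),'top',pix(T,(*X,.066)))
a=cv2.resize(S['image'][195:305,280:440,::-1],None,fx=4,fy=4,interpolation=cv2.INTER_CUBIC)
b=f['image'][140:260,230:390,::-1]
cv2.imwrite('pics/sp.png',a);cv2.imwrite('pics/b2.png',cv2.resize(b,None,fx=4,fy=4,interpolation=cv2.INTER_CUBIC))
E
```

```text
[ 0.46714806 -0.01557589  0.12700884] [ 0.78857318 -0.69352697 -0.73884138] 0.5867504704727782
red top [ 0.44547815 -0.3170351 ] scene [ 0.44641565 -0.31159197]
blue in scene (array([ 0.46319989, -0.01227281]), array([49.55853653, 77.44799805]), 89.08380889892578, array([ 0.46222168, -0.01232985]))
sq tip pix scene [310.36286319 208.65766817] top [314.24434692 288.62849519]
rd tip pix scene [400.30592395 251.73896367] top [220.98520304 198.68420176]
```

View pics/sp.png

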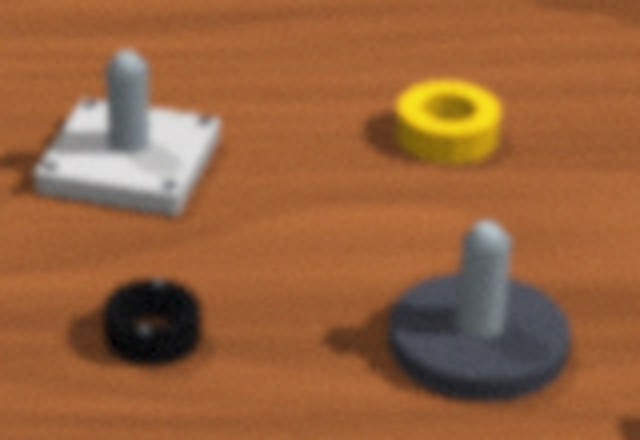

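View pics/b2.png

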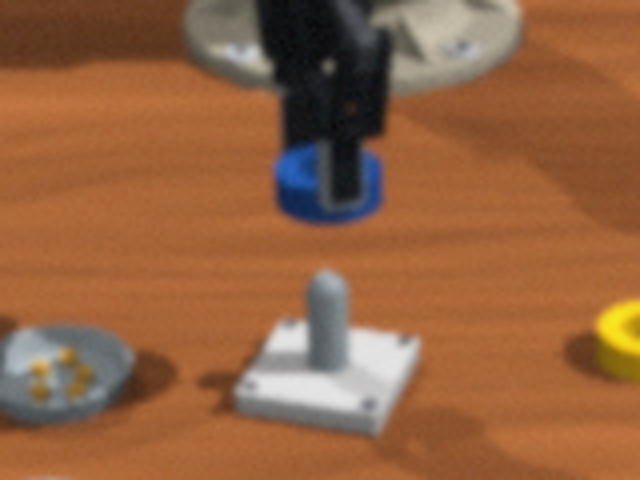

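Blue hangs at about (312,186) in the scene view, over the post at about (312,209), so the sideways alignment is within 1 mm. Lowering.

Emit:
{"method": "jog_arm", "body": {"increments": [{"x":0,"y":0,"z":-2.5,"spin":0,"claw":-0.1},{"x":0,"y":0,"z":-4,"spin":0,"claw":-0.1},{"x":0,"y":0,"z":-5.5,"spin":0,"claw":-0.1},{"x":0,"y":0,"z":-7,"spin":0,"claw":-0.1},{"x":0,"y":0,"z":-8.5,"spin":0,"claw":-0.1},{"x":0,"y":0,"z":-9.2,"spin":0,"claw":-0.1},{"x":0,"y":0,"z":-9.2,"spin":0,"claw":-0.1},{"x":0,"y":0,"z":-9.2,"spin":0,"claw":-0.1}], "newtons": 40}}

```text
clock: 5.75
tcp_pos: [0.4667, -0.0156, 0.0342]
ee_rot: [0.0, 0.577, 0.817, -0.0]
ft_force: [-0.4, 0.1, -0.1]
finger_gap: 0.588
grip_force: 43.3
```

Emit:
{"method": "jog_arm", "body": {"increments": [{"x":0,"y":0,"z":-0.15,"spin":0,"claw":-0.1},{"x":0,"y":0,"z":-0.15,"spin":0,"claw":0.5},{"x":0,"y":0,"z":-0.15,"spin":0,"claw":0.5},{"x":0,"y":0,"z":-0.15,"spin":0,"claw":0.5},{"x":0,"y":0,"z":-0.15,"spin":0,"claw":0.5},{"x":0,"y":0,"z":4,"spin":0,"claw":0.5},{"x":0,"y":0,"z":8,"spin":0,"claw":0.5},{"x":-2,"y":-30,"z":12,"spin":0,"claw":0.5},{"x":-2,"y":-30,"z":12,"spin":0,"claw":0.5},{"x":-2,"y":-30,"z":12,"spin":0,"claw":0.5},{"x":-2,"y":-30,"z":12,"spin":0,"claw":0.5},{"x":-2,"y":-30,"z":12,"spin":0,"claw":0.5},{"x":-2,"y":-30,"z":12,"spin":0,"claw":0.5},{"x":-2,"y":-30,"z":12,"spin":0,"claw":0.5},{"x":-2,"y":-30,"z":12,"spin":0,"claw":0.5},{"x":-2,"y":-30,"z":12,"spin":0,"claw":0.5}]}}

```text
clock: 7.08
tcp_pos: [0.4449, -0.3194, 0.1551]
ee_rot: [0.001, 0.579, 0.815, -0.001]
ft_force: [0.2, -0.2, 0.4]
finger_gap: 0.75
grip_force: 0.0
```

```bash
python3 - <<'E'
from h import *
from rig import bot
s=bot.get_state();print(s['tcp_pos'],s['ee_rot'])
f=bot.grab_frame('scene');t=bot.grab_frame('top')
a=cv2.resize(f['image'][180:280,130:370,::-1],None,fx=3,fy=3,interpolation=cv2.INTER_CUBIC)
b=cv2.resize(t['image'][260:330,270:510,::-1],None,fx=3,fy=3,interpolation=cv2.INTER_CUBIC)
cv2.imwrite('pics/c3.png',cv2.vconcat([a,b]))
E
```

```text
[ 0.44486287 -0.31937913  0.15514934] [ 0.00101351  0.57891156  0.81538894 -0.00111502]
```

View pics/c3.png

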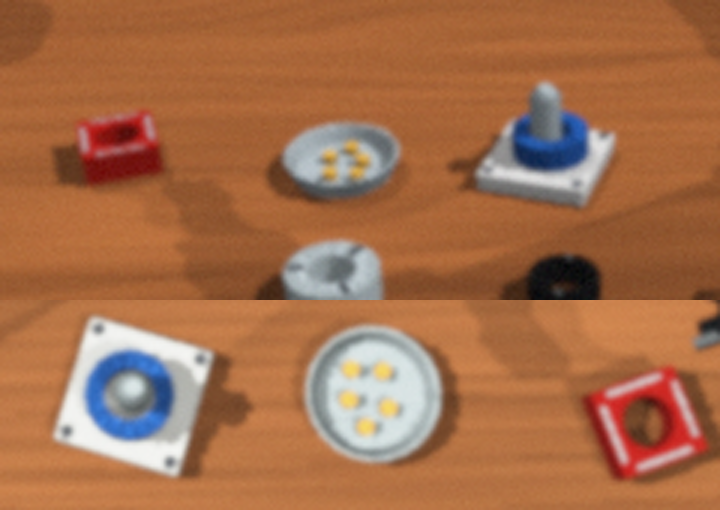

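Blue is threaded and lying flat on the white foot: post at about (312,209) in the scene view, ring concentric with it in the top view. Now the red head.

Emit:
{"method": "jog_arm", "body": {"increments": [{"x":0.1,"y":0.2,"z":-4,"spin":-1.5,"claw":0.5},{"x":0.1,"y":0.2,"z":-8,"spin":-1.5,"claw":0.5},{"x":0.1,"y":0.2,"z":-11,"spin":-1.5,"claw":0.5},{"x":0.1,"y":0.2,"z":-13.2,"spin":-1.5,"claw":0.5},{"x":0.1,"y":0.2,"z":-13.2,"spin":-1.5,"claw":0.5},{"x":0.1,"y":0.2,"z":-13.2,"spin":-1.5,"claw":0.5},{"x":0.1,"y":0.2,"z":-13.2,"spin":-1.5,"claw":-0.1},{"x":0.1,"y":0.2,"z":-13.2,"spin":-1.5,"claw":-0.1},{"x":0.1,"y":0.2,"z":-13.2,"spin":-1.5,"claw":-0.1},{"x":0.1,"y":0.2,"z":-13.2,"spin":-1.5,"claw":-0.1},{"x":0.1,"y":0.2,"z":-13.2,"spin":-1.5,"claw":-0.1},{"x":0.1,"y":0.2,"z":-13.2,"spin":-1.5,"claw":-0.1}], "newtons": 50}}

```text
clock: 8.18
tcp_pos: [0.4489, -0.3128, 0.0243]
ee_rot: [0.001, 0.587, 0.81, 0.001]
ft_force: [-1.0, 2.5, 9.0]
finger_gap: 0.589
grip_force: 53.2
```

Emit:
{"method": "jog_arm", "body": {"increments": [{"x":0,"y":0,"z":4,"spin":0,"claw":-0.1},{"x":0,"y":0,"z":8,"spin":0,"claw":-0.1},{"x":0,"y":0,"z":11,"spin":0,"claw":-0.1},{"x":1.9,"y":30.1,"z":11,"spin":0,"claw":-0.1},{"x":1.9,"y":30.1,"z":11,"spin":0,"claw":-0.1},{"x":1.9,"y":30.1,"z":11,"spin":0,"claw":-0.1},{"x":1.9,"y":30.1,"z":11,"spin":0,"claw":-0.1},{"x":1.9,"y":30.1,"z":11,"spin":0,"claw":-0.1},{"x":1.9,"y":30.1,"z":11,"spin":0,"claw":-0.1},{"x":1.9,"y":30.1,"z":11,"spin":0,"claw":-0.1},{"x":1.9,"y":30.1,"z":11,"spin":0,"claw":-0.1},{"x":1.9,"y":30.1,"z":11,"spin":0,"claw":-0.1},{"x":1.9,"y":30.1,"z":11,"spin":0,"claw":-0.1},{"x":1.9,"y":30.1,"z":11,"spin":0,"claw":-0.1}], "newtons": 50}}

```text
clock: 9.35
tcp_pos: [0.4665, -0.0127, 0.1327]
ee_rot: [0.0, 0.587, 0.809, 0.0]
ft_force: [-0.4, -0.2, -2.2]
finger_gap: 0.584
grip_force: 54.0
```

```bash
python3 - <<'E'
from h import *
from rig import bot
s=bot.get_state();print(s['tcp_pos'],s['ft_force'],s['finger_gap'])
f=bot.grab_frame('scene');t=bot.grab_frame('top')
a=cv2.resize(f['image'][130:250,250:370,::-1],None,fx=4,fy=4,interpolation=cv2.INTER_CUBIC)
b=cv2.resize(t['image'][230:330,275:355,::-1],None,fx=4.8,fy=4.8,interpolation=cv2.INTER_CUBIC)
cv2.imwrite('pics/d4.png',cv2.hconcat([a,b][:1]+[b[:480] if b.shape[0]>=480 else b]))
E
```

```text
[ 0.46653539 -0.01266923  0.1326721 ] [-0.41367748 -0.24375687 -2.23326079] 0.5838523487786043
```

View pics/d4.png

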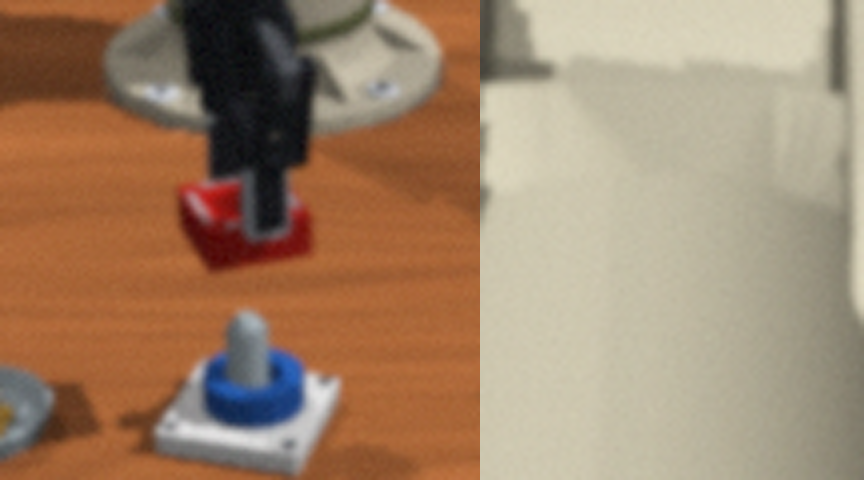

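Red's centre is at about (311,188) in the scene view, over the post at (312,208). Lowering red, releasing it, then going over to black.

Emit:
{"method": "jog_arm", "body": {"increments": [{"x":0,"y":0,"z":-2.5,"spin":0,"claw":-0.1},{"x":0,"y":0,"z":-4,"spin":0,"claw":-0.1},{"x":0,"y":0,"z":-5.5,"spin":0,"claw":-0.1},{"x":0,"y":0,"z":-6.8,"spin":0,"claw":-0.1},{"x":0,"y":0,"z":-7.4,"spin":0,"claw":-0.1},{"x":0,"y":0,"z":-7.6,"spin":0,"claw":-0.1},{"x":0,"y":0,"z":-7.6,"spin":0,"claw":-0.1},{"x":0,"y":0,"z":-7.6,"spin":0,"claw":-0.1}], "newtons": 50}}

```text
clock: 10.12
tcp_pos: [0.4668, -0.0123, 0.0568]
ee_rot: [0.0, 0.587, 0.809, 0.0]
ft_force: [0.8, 0.4, -3.3]
finger_gap: 0.587
grip_force: 54.0
```

Emit:
{"method": "jog_arm", "body": {"increments": [{"x":0,"y":0,"z":0,"spin":0,"claw":0.4},{"x":0,"y":0,"z":0,"spin":0,"claw":0.4},{"x":0,"y":0,"z":0,"spin":0,"claw":0.4},{"x":0,"y":0,"z":0,"spin":0,"claw":0.4},{"x":0,"y":0,"z":4,"spin":0,"claw":0.4},{"x":0,"y":0,"z":7,"spin":0,"claw":0.4},{"x":14.8,"y":0.8,"z":6,"spin":0,"claw":0.4},{"x":14.8,"y":0.8,"z":6,"spin":0,"claw":0.4},{"x":14.8,"y":0.8,"z":6,"spin":0,"claw":0.4},{"x":14.8,"y":0.8,"z":6,"spin":0,"claw":0.4},{"x":14.8,"y":0.8,"z":6,"spin":0,"claw":0.4},{"x":14.8,"y":0.8,"z":6,"spin":0,"claw":0.4},{"x":14.8,"y":0.8,"z":6,"spin":0,"claw":0.4},{"x":14.8,"y":0.8,"z":6,"spin":0,"claw":0.4}]}}

```text
clock: 11.28
tcp_pos: [0.6135, -0.0038, 0.1164]
ee_rot: [-0.0, 0.587, 0.81, -0.0]
ft_force: [-0.4, 0.0, -0.1]
finger_gap: 0.698
grip_force: 0.0
```

```bash
python3 - <<'E'
from h import *
from rig import bot
s=bot.get_state();print(s['tcp_pos'],s['ee_rot'])
f=bot.grab_frame('scene');t=bot.grab_frame('top')
a=cv2.resize(f['image'][170:300,250:370,::-1],None,fx=3.5,fy=3.5,interpolation=cv2.INTER_CUBIC)
b=cv2.resize(t['image'][200:330,270:360,::-1],None,fx=3.5,fy=3.5,interpolation=cv2.INTER_CUBIC)
cv2.imwrite('pics/e5.png',cv2.hconcat([a,b]))
E
```

```text
[ 0.61353436 -0.00382204  0.11641402] [-3.00295142e-04  5.87008001e-01  8.09581072e-01 -6.46916906e-05]
```

View pics/e5.png

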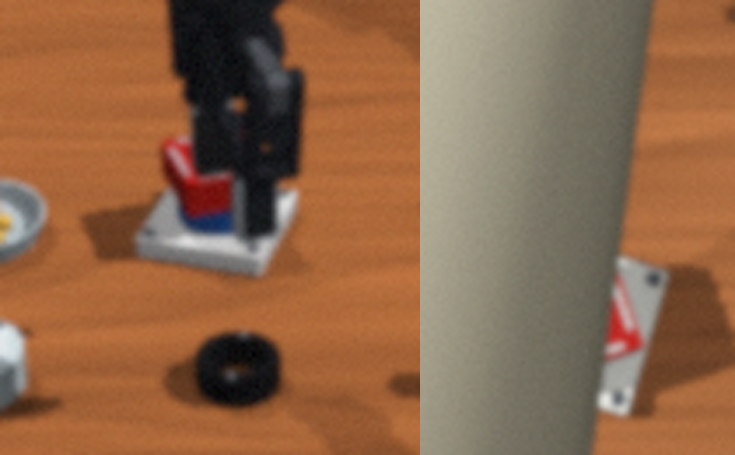

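Red's lower edge sits on blue (scene about (309,231)), flat. Now gripping black.

Emit:
{"method": "jog_arm", "body": {"increments": [{"x":0,"y":0,"z":-4,"spin":0,"claw":0.4},{"x":0,"y":0,"z":-7,"spin":0,"claw":0.4},{"x":0,"y":0,"z":-9,"spin":0,"claw":0.4},{"x":0,"y":0,"z":-9.6,"spin":0,"claw":0.4},{"x":0,"y":0,"z":-9.6,"spin":0,"claw":0.4},{"x":0,"y":0,"z":-9.6,"spin":0,"claw":-0.3},{"x":0,"y":0,"z":-9.6,"spin":0,"claw":-0.3},{"x":0,"y":0,"z":-9.6,"spin":0,"claw":-0.3},{"x":0,"y":0,"z":-9.6,"spin":0,"claw":-0.3},{"x":0,"y":0,"z":-9.6,"spin":0,"claw":-0.3},{"x":0,"y":0,"z":-9.6,"spin":0,"claw":-0.3}], "newtons": 40}}

```text
clock: 12.3
tcp_pos: [0.6159, -0.0036, 0.0224]
ee_rot: [0.001, 0.587, 0.81, 0.001]
ft_force: [-0.8, -1.3, 7.8]
finger_gap: 0.486
grip_force: 41.3
```

Emit:
{"method": "jog_arm", "body": {"increments": [{"x":0,"y":0,"z":4,"spin":0,"claw":-0.3},{"x":0,"y":0,"z":8,"spin":0,"claw":-0.3},{"x":0,"y":0,"z":10.5,"spin":0,"claw":-0.3},{"x":-14.7,"y":-1.1,"z":10.5,"spin":0,"claw":-0.3},{"x":-14.7,"y":-1.1,"z":10.5,"spin":0,"claw":-0.3},{"x":-14.7,"y":-1.1,"z":10.5,"spin":0,"claw":-0.3},{"x":-14.7,"y":-1.1,"z":10.5,"spin":0,"claw":-0.3},{"x":-14.7,"y":-1.1,"z":10.5,"spin":0,"claw":-0.3},{"x":-14.7,"y":-1.1,"z":10.5,"spin":0,"claw":-0.3},{"x":-14.7,"y":-1.1,"z":10.5,"spin":0,"claw":-0.3},{"x":-14.7,"y":-1.1,"z":10.5,"spin":0,"claw":-0.3}], "newtons": 40}}

```text
clock: 13.22
tcp_pos: [0.4688, -0.0144, 0.1259]
ee_rot: [0.001, 0.587, 0.81, 0.0]
ft_force: [0.3, -1.0, -1.4]
finger_gap: 0.492
grip_force: 41.0
```

```bash
python3 - <<'E'
from h import *
from rig import bot
s=bot.get_state();print(s['tcp_pos'],s['ee_rot'],s['ft_force'])
f=bot.grab_frame('scene')
cv2.imwrite('pics/f6.png',cv2.resize(f['image'][140:250,250:370,::-1],None,fx=5,fy=5,interpolation=cv2.INTER_CUBIC))
E
```

```text
[ 0.46882205 -0.01436121  0.12587433] [6.86858258e-04 5.86655013e-01 8.09836554e-01 4.24887533e-04] [ 0.33768566 -0.95575822 -1.44696176]
```

View pics/f6.png

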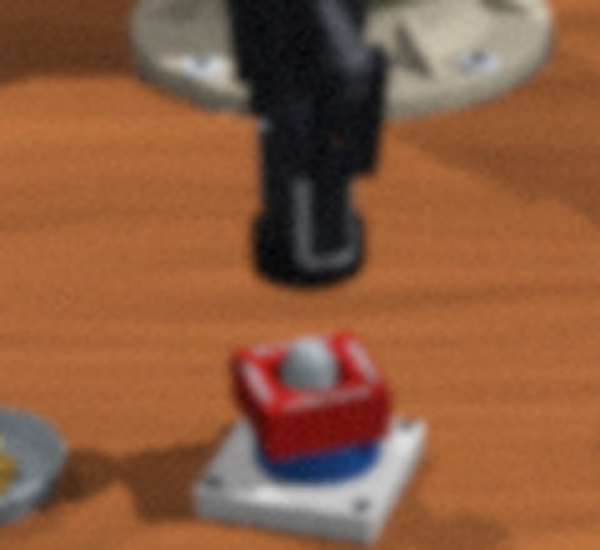

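Black's centre is at about (312,188), over the post at (312,212), and red sits flat. Lowering black, releasing, then moving towards yellow.

Emit:
{"method": "jog_arm", "body": {"increments": [{"x":0,"y":0,"z":-1.5,"spin":0,"claw":-0.3},{"x":0,"y":0,"z":-2.5,"spin":0,"claw":-0.3},{"x":0,"y":0,"z":-3.5,"spin":0,"claw":-0.3},{"x":0,"y":0,"z":-4.4,"spin":0,"claw":-0.3},{"x":0,"y":0,"z":-4.8,"spin":0,"claw":-0.3},{"x":0,"y":0,"z":-4.9,"spin":0,"claw":-0.3},{"x":0,"y":0,"z":-4.9,"spin":0,"claw":-0.3},{"x":0,"y":0,"z":-4.9,"spin":0,"claw":-0.3}], "newtons": 40}}

```text
clock: 13.93
tcp_pos: [0.467, -0.0146, 0.0764]
ee_rot: [-0.001, 0.587, 0.81, -0.0]
ft_force: [-5.1, 1.5, 8.1]
finger_gap: 0.495
grip_force: 41.9
```

Emit:
{"method": "jog_arm", "body": {"increments": [{"x":0,"y":0,"z":0,"spin":0,"claw":0.4},{"x":0,"y":0,"z":0,"spin":0,"claw":0.4},{"x":0,"y":0,"z":0,"spin":0,"claw":0.4},{"x":0,"y":0,"z":0,"spin":0,"claw":0.4},{"x":0,"y":0,"z":3,"spin":0,"claw":0.5},{"x":0,"y":0,"z":6,"spin":0,"claw":0.5},{"x":-2.4,"y":16.9,"z":4,"spin":0,"claw":0.5},{"x":-2.4,"y":16.9,"z":4,"spin":0,"claw":0.5},{"x":-2.4,"y":16.9,"z":4,"spin":0,"claw":0.5},{"x":-2.4,"y":16.9,"z":4,"spin":0,"claw":0.5},{"x":-2.4,"y":16.9,"z":4,"spin":0,"claw":0.5},{"x":-2.4,"y":16.9,"z":4,"spin":0,"claw":0.5},{"x":-2.4,"y":16.9,"z":4,"spin":0,"claw":0.5},{"x":-2.4,"y":16.9,"z":4,"spin":0,"claw":0.5}]}}

```text
clock: 15.1
tcp_pos: [0.4439, 0.1532, 0.1163]
ee_rot: [0.0, 0.587, 0.809, -0.0]
ft_force: [0.8, 0.5, 0.4]
finger_gap: 0.751
grip_force: 0.0
```

```bash
python3 - <<'E'
from h import *
from rig import bot
s=bot.get_state();print(s['tcp_pos'],s['ee_rot'],s['ft_force'])
f=bot.grab_frame('scene');t=bot.grab_frame('top')
a=cv2.resize(f['image'][180:260,270:440,::-1],None,fx=4,fy=4,interpolation=cv2.INTER_CUBIC)
b=cv2.resize(t['image'][260:325,180:350,::-1],None,fx=4,fy=4,interpolation=cv2.INTER_CUBIC)
cv2.imwrite('pics/g7.png',cv2.vconcat([a,b]))
E
```

```text
[0.4438738  0.15320086 0.11632459] [ 1.59167018e-04  5.87424205e-01  8.09279157e-01 -1.55852570e-04] [0.8130535  0.46037145 0.39735751]
```

View pics/g7.png

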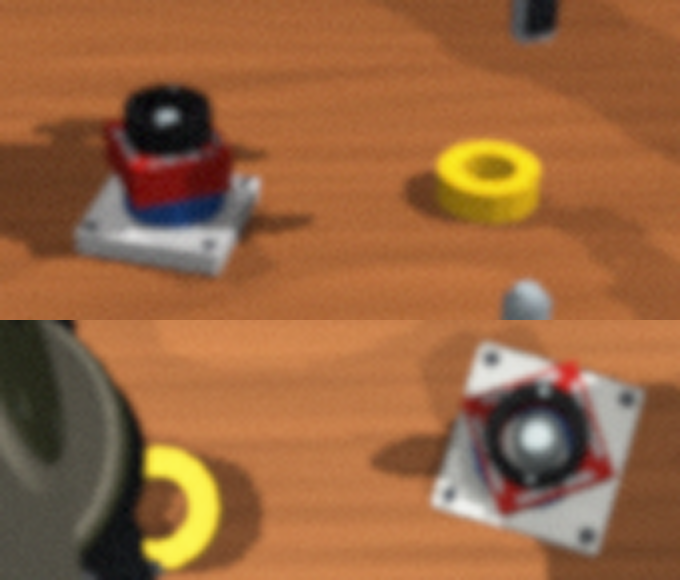

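The first stack is done: black is flat on red around the post (top view about (315,289)), and the gripper is over yellow. Gripping yellow.

Emit:
{"method": "jog_arm", "body": {"increments": [{"x":-0.05,"y":0,"z":-4,"spin":0,"claw":0.5},{"x":-0.05,"y":0,"z":-7,"spin":0,"claw":0.5},{"x":-0.05,"y":0,"z":-9,"spin":0,"claw":0.5},{"x":-0.05,"y":0,"z":-9.6,"spin":0,"claw":0.5},{"x":-0.05,"y":0,"z":-9.6,"spin":0,"claw":0.5},{"x":-0.05,"y":0,"z":-9.6,"spin":0,"claw":-0.1},{"x":-0.05,"y":0,"z":-9.6,"spin":0,"claw":-0.1},{"x":-0.05,"y":0,"z":-9.6,"spin":0,"claw":-0.1},{"x":-0.05,"y":0,"z":-9.6,"spin":0,"claw":-0.1},{"x":-0.05,"y":0,"z":-9.6,"spin":0,"claw":-0.1},{"x":-0.05,"y":0,"z":-9.6,"spin":0,"claw":-0.1}], "newtons": 40}}

```text
clock: 16.12
tcp_pos: [0.4442, 0.1546, 0.0218]
ee_rot: [0.001, 0.587, 0.81, 0.001]
ft_force: [-1.5, -3.4, 8.1]
finger_gap: 0.585
grip_force: 42.4
```

Emit:
{"method": "jog_arm", "body": {"increments": [{"x":0,"y":0,"z":4,"spin":0,"claw":-0.1},{"x":0,"y":0,"z":8,"spin":0,"claw":-0.1},{"x":0,"y":0,"z":10.5,"spin":0,"claw":-0.1},{"x":18.1,"y":-1,"z":10.5,"spin":0,"claw":-0.1},{"x":18.1,"y":-1,"z":10.5,"spin":0,"claw":-0.1},{"x":18.1,"y":-1,"z":10.5,"spin":0,"claw":-0.1},{"x":18.1,"y":-1,"z":10.5,"spin":0,"claw":-0.1},{"x":18.1,"y":-1,"z":10.5,"spin":0,"claw":-0.1},{"x":18.1,"y":-1,"z":10.5,"spin":0,"claw":-0.1},{"x":18.1,"y":-1,"z":10.5,"spin":0,"claw":-0.1},{"x":18.1,"y":-1,"z":10.5,"spin":0,"claw":-0.1},{"x":18.1,"y":-1,"z":10.5,"spin":0,"claw":-0.1}], "newtons": 40}}

```text
clock: 17.12
tcp_pos: [0.623, 0.1451, 0.1256]
ee_rot: [-0.0, 0.586, 0.81, 0.0]
ft_force: [0.3, 0.4, -1.6]
finger_gap: 0.585
grip_force: 42.6
```

```bash
python3 - <<'E'
from h import *
from rig import bot
s=bot.get_state();f=bot.grab_frame('scene');print(s['tcp_pos'])
h=blob(f,'yellow',pix(f,s['tcp_pos']),45).reshape(-1,2);print('yellow u',h[:,0].min(),h[:,0].max())
z=s['tcp_pos'][2]-.0218+.009
print(centre(f,h.reshape(-1,1,2),z)[3])
E
```

```text
[0.62304529 0.14511488 0.12560824]
yellow u 389 417
[0.62107379 0.13913629]
```

Emit:
{"method": "jog_arm", "body": {"increments": [{"x":0.15,"y":-0.07,"z":-2,"spin":0,"claw":-0.1},{"x":0.15,"y":-0.07,"z":-3.5,"spin":0,"claw":-0.1},{"x":0.15,"y":-0.07,"z":-5,"spin":0,"claw":-0.1},{"x":0.15,"y":-0.07,"z":-6.5,"spin":0,"claw":-0.1},{"x":0.15,"y":-0.07,"z":-8,"spin":0,"claw":-0.1},{"x":0.15,"y":-0.07,"z":-8.8,"spin":0,"claw":-0.1},{"x":0.15,"y":-0.07,"z":-8.9,"spin":0,"claw":-0.1},{"x":0.15,"y":-0.07,"z":-8.9,"spin":0,"claw":-0.1}], "newtons": 40}}

```text
clock: 17.83
tcp_pos: [0.6251, 0.1442, 0.0365]
ee_rot: [-0.0, 0.587, 0.81, 0.0]
ft_force: [-1.0, 0.5, -2.4]
finger_gap: 0.581
grip_force: 46.0
```

Emit:
{"method": "jog_arm", "body": {"increments": [{"x":0,"y":0,"z":-0.05,"spin":0,"claw":0.5},{"x":0,"y":0,"z":-0.05,"spin":0,"claw":0.5},{"x":0,"y":0,"z":-0.05,"spin":0,"claw":0.5},{"x":0,"y":0,"z":-0.05,"spin":0,"claw":0.5},{"x":0,"y":0,"z":4,"spin":0,"claw":0.7},{"x":0,"y":0,"z":8,"spin":0,"claw":0.7},{"x":-1.1,"y":-29.1,"z":9,"spin":0,"claw":0.7},{"x":-1.1,"y":-29.1,"z":9,"spin":0,"claw":0.7},{"x":-1.1,"y":-29.1,"z":9,"spin":0,"claw":0.7},{"x":-1.1,"y":-29.1,"z":9,"spin":0,"claw":0.7},{"x":-1.1,"y":-29.1,"z":9,"spin":0,"claw":0.7},{"x":-1.1,"y":-29.1,"z":9,"spin":0,"claw":0.7},{"x":-1.1,"y":-29.1,"z":9,"spin":0,"claw":0.7},{"x":-1.1,"y":-29.1,"z":9,"spin":0,"claw":0.7},{"x":-1.1,"y":-29.1,"z":9,"spin":0,"claw":0.7},{"x":-1.1,"y":-29.1,"z":9,"spin":0,"claw":0.7},{"x":-1.1,"y":-29.1,"z":9,"spin":0,"claw":0.7}]}}

```text
clock: 19.25
tcp_pos: [0.6149, -0.1453, 0.1262]
ee_rot: [-0.0, 0.586, 0.81, 0.0]
ft_force: [-0.2, 0.5, -0.3]
finger_gap: 0.851
grip_force: 0.0
```

```bash
python3 - <<'E'
from h import *
from rig import bot
s=bot.get_state();print(s['tcp_pos'])
f=bot.grab_frame('scene');t=bot.grab_frame('top')
a=cv2.resize(f['image'][225:310,190:440,::-1],None,fx=3,fy=3,interpolation=cv2.INTER_CUBIC)
b=cv2.resize(t['image'][170:250,180:430,::-1],None,fx=3,fy=3,interpolation=cv2.INTER_CUBIC)
cv2.imwrite('pics/i9.png',cv2.vconcat([a,b]))
E
```

```text
[ 0.614902   -0.14525966  0.12616983]
```

View pics/i9.png

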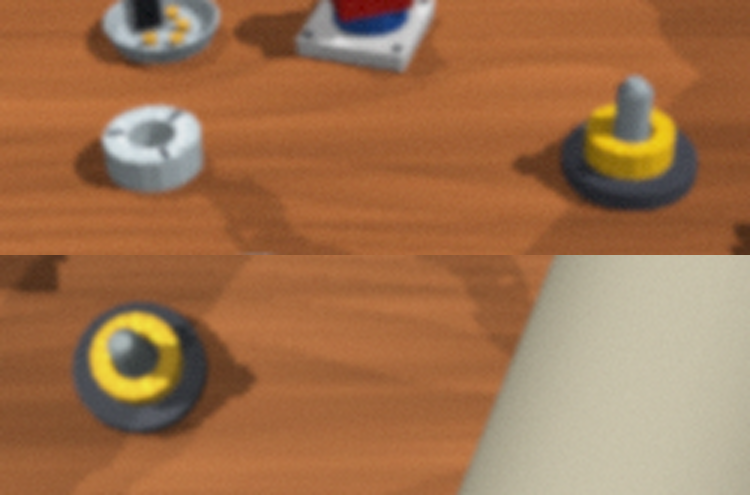

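Yellow is threaded and flat on the dark foot (scene about (400,272)), and silver is untouched. Gripping silver.

Emit:
{"method": "jog_arm", "body": {"increments": [{"x":-0.1,"y":-0.15,"z":-4,"spin":0,"claw":0.7},{"x":-0.1,"y":-0.15,"z":-7.5,"spin":0,"claw":0.7},{"x":-0.1,"y":-0.15,"z":-9.8,"spin":0,"claw":0.7},{"x":-0.1,"y":-0.15,"z":-10.4,"spin":0,"claw":0.7},{"x":-0.1,"y":-0.15,"z":-10.4,"spin":0,"claw":0.7},{"x":-0.1,"y":-0.15,"z":-10.4,"spin":0,"claw":0.1},{"x":-0.1,"y":-0.15,"z":-10.4,"spin":0,"claw":0.1},{"x":-0.1,"y":-0.15,"z":-10.4,"spin":0,"claw":0.1},{"x":-0.1,"y":-0.15,"z":-10.4,"spin":0,"claw":0.1},{"x":-0.1,"y":-0.15,"z":-10.4,"spin":0,"claw":0.1},{"x":-0.1,"y":-0.15,"z":-10.4,"spin":0,"claw":0.1}], "newtons": 50}}

```text
clock: 20.27
tcp_pos: [0.6148, -0.1488, 0.0247]
ee_rot: [0.001, 0.587, 0.81, 0.001]
ft_force: [-2.7, 1.7, 7.4]
finger_gap: 0.654
grip_force: 53.4
```

Emit:
{"method": "jog_arm", "body": {"increments": [{"x":0,"y":0,"z":4,"spin":0,"claw":0.1},{"x":0,"y":0,"z":8,"spin":0,"claw":0.1},{"x":0,"y":0,"z":10.5,"spin":0,"claw":0.1},{"x":1.2,"y":29.0,"z":10.5,"spin":0,"claw":0.1},{"x":1.2,"y":29.0,"z":10.5,"spin":0,"claw":0.1},{"x":1.2,"y":29.0,"z":10.5,"spin":0,"claw":0.1},{"x":1.2,"y":29.0,"z":10.5,"spin":0,"claw":0.1},{"x":1.2,"y":29.0,"z":10.5,"spin":0,"claw":0.1},{"x":1.2,"y":29.0,"z":10.5,"spin":0,"claw":0.1},{"x":1.2,"y":29.0,"z":10.5,"spin":0,"claw":0.1},{"x":1.2,"y":29.0,"z":10.5,"spin":0,"claw":0.1},{"x":1.2,"y":29.0,"z":10.5,"spin":0,"claw":0.1},{"x":1.2,"y":29.0,"z":10.5,"spin":0,"claw":0.1},{"x":1.2,"y":29.0,"z":10.5,"spin":0,"claw":0.1},{"x":1.2,"y":29.0,"z":10.5,"spin":0,"claw":0.1}], "newtons": 50}}

```text
clock: 21.52
tcp_pos: [0.6259, 0.1392, 0.1277]
ee_rot: [0.0, 0.588, 0.809, -0.0]
ft_force: [-0.0, -1.0, -2.4]
finger_gap: 0.646
grip_force: 54.5
```

```bash
python3 - <<'E'
from h import *
from rig import bot
s=bot.get_state();f=bot.grab_frame('scene');print(s['tcp_pos'])
m=cv2.inRange(hsv(f),(0,0,110),(180,75,255));u,v=pix(f,s['tcp_pos']-[0,0,.0137])
k=m*0;cv2.circle(k,(int(u),int(v)),30,255,-1);q=np.argwhere(m&k)
print('silver u',np.percentile(q[:,1],[1,99]),'v',np.percentile(q[:,0],[1,99]))
# what u a 58 mm ring over the post would span, with the scene camera's +2.7 mm y bias
print([pix(f,(.625,.1435+.0027+d,s['tcp_pos'][2]-.0137))[0].round(1) for d in(-.029,0,.029)])
E
```

```text
[0.6258598  0.13924284 0.1277464 ]
silver u [386. 420.] v [214.82 257.  ]
[np.float64(386.9), np.float64(403.9), np.float64(421.0)]
```

Emit:
{"method": "jog_arm", "body": {"increments": [{"x":0,"y":0.2,"z":-1,"spin":0,"claw":0.1},{"x":0,"y":0.2,"z":-2.5,"spin":0,"claw":0.1},{"x":0,"y":0.2,"z":-4,"spin":0,"claw":0.1},{"x":0,"y":0.2,"z":-5.5,"spin":0,"claw":0.1},{"x":0,"y":0.2,"z":-6.6,"spin":0,"claw":0.1},{"x":0,"y":0.2,"z":-7,"spin":0,"claw":0.1},{"x":0,"y":0.2,"z":-7,"spin":0,"claw":0.1},{"x":0,"y":0.2,"z":-7,"spin":0,"claw":0.1}], "newtons": 50}}

```text
clock: 22.23
tcp_pos: [0.6256, 0.143, 0.0571]
ee_rot: [0.0, 0.587, 0.81, 0.0]
ft_force: [-0.3, -0.7, -2.9]
finger_gap: 0.649
grip_force: 54.5
```

Free descent to seat height. Releasing and backing off.

Emit:
{"method": "jog_arm", "body": {"increments": [{"x":0,"y":0,"z":-0.05,"spin":0,"claw":0.6},{"x":0,"y":0,"z":-0.05,"spin":0,"claw":0.6},{"x":0,"y":0,"z":-0.05,"spin":0,"claw":0.6},{"x":0,"y":0,"z":-0.05,"spin":0,"claw":0.6},{"x":0,"y":0,"z":4,"spin":0,"claw":0.6},{"x":0,"y":0,"z":8,"spin":0,"claw":0.6},{"x":-10,"y":30,"z":14,"spin":0,"claw":0.6},{"x":-10,"y":30,"z":14,"spin":0,"claw":0.6},{"x":-10,"y":30,"z":14,"spin":0,"claw":0.6},{"x":-10,"y":30,"z":14,"spin":0,"claw":0.6},{"x":-10,"y":30,"z":14,"spin":0,"claw":0.6},{"x":-10,"y":30,"z":14,"spin":0,"claw":0.6},{"x":-10,"y":30,"z":14,"spin":0,"claw":0.6},{"x":-10,"y":30,"z":14,"spin":0,"claw":0.6},{"x":-10,"y":30,"z":14,"spin":0,"claw":0.6},{"x":-10,"y":30,"z":14,"spin":0,"claw":0.6}]}}

```text
clock: 23.57
tcp_pos: [0.5238, 0.4464, 0.1972]
ee_rot: [-0.0, 0.585, 0.811, 0.0]
ft_force: [0.6, -0.6, 0.2]
finger_gap: 0.805
grip_force: 0.0
```

```bash
python3 - <<'E'
from h import *
from rig import bot
s=bot.get_state();print(s['tcp_pos'],s['ft_force'],s['finger_gap'])
f=bot.grab_frame('scene');t=bot.grab_frame('top')
a=cv2.resize(f['image'][190:310,270:510,::-1],None,fx=2.5,fy=2.5,interpolation=cv2.INTER_CUBIC)
b=cv2.resize(t['image'][170:330,110:350,::-1],None,fx=2.5,fy=2.5,interpolation=cv2.INTER_CUBIC)
cv2.imwrite('pics/end.png',cv2.resize(cv2.vconcat([a,b]),None,fx=.85,fy=.85))
E
```

```text
[0.52380443 0.44635106 0.1972405 ] [ 0.55808783 -0.62124803  0.20516362] 0.804838852589229
```

View pics/end.png

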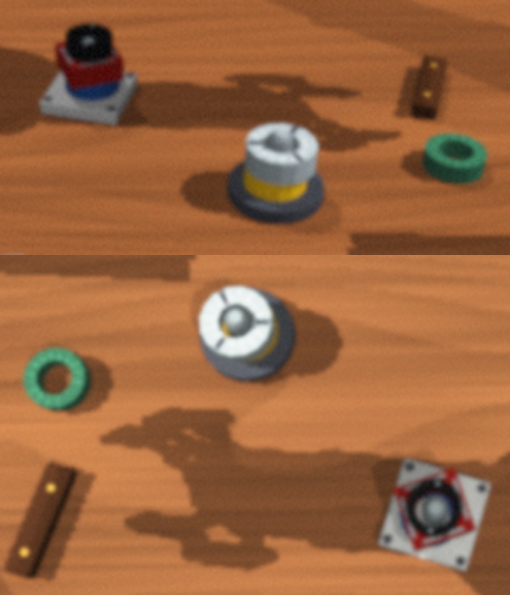

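Both stacks are threaded and flat (scene crop: black, red and blue at (90,65); silver and yellow at (280,165)). The green collar and wooden blank are undisturbed, and the gripper is clear.

```bash
python3 -c "
from rig import bot
print(bot.hand_in())"
```

```text
the job is handed in; nothing more can be done
None
```

The job is handed in: in the last pictures, blue, red and black sat flat on the white-foot spindle and yellow and silver on the dark-foot one, all let go, with green and the wooden blank untouched, at about 24 s of robot time.

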